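Move the plug-in tap of a water filter from the flush to the drinking coupling

ROBOT

A 6-joint arm with a two-finger parallel gripper is mounted at the origin on a cart in front of the work surface, level with it; the furniture and walls round the work are solid. World frame = base frame: x ahead of the robot, y to its left, z up, the work surface at z = 0. Lengths are in mm, angles in rad, forces in N, time in s.
With the tool pointing down it reaches from about 300 to 775 mm from the base axis. Payload 14.6 kg.
Tool frame: the origin (TCP) lies on the centre line of the jaws, within the pads' length; the fingertips stand 8 mm ahead of it and the grasp point (between the pads) lies 11 mm behind it; z points along the fingers, y is the line along which they close (so a half turn about z gives the same grasp; the last joint's range is limited). The gripper opens to 94 mm and grips with 3 to 60 N. Pads are 16 mm wide; open, the fingers measure 119 mm over their backs; the gripper's body (75 mm by 177 mm) begins 78 mm behind the grasp point.
Start: joints at [1.051, 0.3, 1.521, -0, 1.321, -0.067], TCP at [240.613, 494.565, 213.446] pointing down, gripper open.
Joint ranges: [-3.03, 3.03], [-0.79, 2.21], [0.23, 2.52], [-1.04, 4.18], [0, 3.07], [-2.55, 2.55]. Speed limits (rad/s): [2.22, 2.22, 2.57, 3.14, 3.14, 3.14].

INTERFACE

Orientations are given as [roll, pitch, yaw] about the fixed x, y, z axes, in that order (R = Rz(yaw) Ry(pitch) Rx(roll)).
In Python, from cell import manip gives the robot as it stands.
- The arm moves only by the tool jog_arm, never from a script. Its argument "rows" is one flat list of numbers, 7 for each row, row after row: the shift along the world's x, y, z in cm, then the turn, a rotation vector about the world's x, y, z in rad, then the closure, from 0 (fully open) to 1 (shut). In form: [dx, dy, dz, rx, ry, rz, fingers, dx, dy, dz, rx, ry, rz, fingers, ...]. A call has 1 to 20 rows; each row shifts and turns the commanded pose from where the row before left it; what a row does not reach is not made up. A row lasts 1/12 s, in which the tool goes at most 41.7 mm and 7.16 degrees, less where a joint would pass 70% of its speed; a pose out of reach is approached as far as the arm can. A call with a gripper value outside its range is refused whole. The fingers move at their own pace and stop on an object; "newtons" is the grip in N (left out, the last holds). Time passes only in rows, so rows that do not move let the fingers close. It gives the time, the measured TCP pose, the force, the opening and the grip force at its end, in the units of the state.
- manip.read_state(): the state, without advancing time (a new reading comes with each control period).
- manip.camera(name): name is "scene" or "top" or "wrist"; returns (picture, depth): 420x560x3 uint8, blue, green, red; 420x560 float32, mm along the optical axis (not along the pixel's ray), 0 where there is no reading.
- manip.camera_model(name): a dict with "K" (3x3 intrinsics, pixels), "R" (3x3) and "t" (3): a world point X has camera coordinates R X + t. Camera axes: x right, y down, z forward; pixel columns grow to the right and rows downward; lengths in mm; the calibration is good to about 2 mm. A picture is of the moment at which its call begins: read the wrist's pose just before it. camera_model takes no time and is no camera call; for the wrist camera it gives the pose at the moment of the call.
- manip.sign_off(): hands the job in; it is judged then, once.
The state is a dict: "clock": time; "joints": joint angles; "qd": joint speeds; "effort": joint torques, N m; "eef_pos": TCP position; "eef_rot": TCP orientation; "wrist_force": force on the tool from outside, world axes, zero at the start; "moment": the same for the moment, N m; "finger_gap": finger opening in mm; "finger_force": force on a finger pad.
Only numpy, scipy, OpenCV 4.12 (cv2) and the standard library are available. Lean on these libraries where they do the work, as an engineer would, in place of code of your own. Each camera call takes 0.05 s, during which the arm holds its last target. There are 200 camera calls.

TASK

The new water filter has been flushed: move its plug-in tap from the push-in coupling with the grey collar to the one with the blue collar. Press both halves of the grey collar down together until the tap is let go and springs up, lift it out, push it into the blue coupling, spout straight out to the front over the drip tray, until it clicks in and meets the stop, then tug it upwards with some 8 N to prove that it is locked, and let go. Never load a coupling with more than about 25 N, and leave everything else where it stands.

Things in the scene. Friction and masses are not known exactly. Their poses are not given: they have to be found in the camera images.
- filter: countertop water filter, fixed: white body 104 (x) x 176 (y) x 120 mm, dark deck on top, smoked tank behind (to x +110 mm, 128 mm high), dark drip tray in front (x -117 to -47 mm, 12 mm high). Origin: centre of the body's underside; its -x is its front; yaw up to 17 degrees. The couplings stand on the deck at x -20, y +52 and -52 mm; which is where varies
- grey: flush coupling with the grey collar, the tap locked in it at the start: white fixed socket 48 mm wide, 39 mm high, bore 23.6 mm wide with its mouth 48 mm up, collar round the mouth. Origin: on its axis at deck level (z 120 mm); axes as the filter's. Inside, the collar halves' teeth hold the groove of the tap's stem, and a sprung pin pushes the stem up (about 3 to 5 N)
- grey_left (a joint): how far the left half (coupling's +y side) of the grey collar is pressed, m: 0 up, 0.0065 at its stop. It slides down and outwards, 40 degrees off vertical, so at the stop it is 5 mm lower and 4 mm farther out, and springs back. At about 5 mm its tooth frees the stem
- grey_right (a joint): the same for the right half (-y side). Both halves must be held down together to free the tap, 16 to 20 N in all. The tap first sinks up to 5 mm with them, then springs up, foot to about 21 mm above the coupling's origin, and stands loose in the bore within 5 degrees of upright; it stays up when the collar is let go
- grey_left_wing (a point): where to press the left half: middle of the top of its ribbed thumb wing, 30 mm from the coupling's axis to +y, 50 mm above the coupling's origin when up; the wing is 24 mm wide (x) and reaches from 19 to 38 mm from the axis
- grey_right_wing (a point): the same for the right half, 30 mm from the axis to -y
- blue: drinking-water coupling with the blue collar, empty at the start; same build, size, origin and axes as the grey one. A stem pushed in meets the teeth with its foot about 21 mm above the origin and spreads them against 5 to 10 N, clicks in with the foot at about 7 mm and meets a hard stop at 4.7 mm. Let go, it springs back until the teeth hold it: foot at 10 mm
- blue_left (a joint): as grey_left for the blue collar; both blue halves also move out about 5 mm while a stem spreads the teeth and spring back to 0 at the click
- blue_right (a joint): as blue_left, for the right half
- tap: steel plug-in tap, about 0.16 kg, loose. Origin: centre of its stem's foot; z up the stem, spout to its -x. Stem 22 mm across, 49 mm long: cone foot 10 mm wide, 22 mm from 7 mm up, groove from 11 to 22 mm. Turns freely in the couplings. Starts locked in the grey one, foot 10 mm above its origin, spout up to 29 degrees off the front
- tap_hub (a point): centre of the tap's square hub, where to grip it; on the stem's axis 64 mm above the foot. Hub 26 (tap x) x 24 (tap y) x 30 mm, 49 to 79 mm above the foot; its flat y sides are free. From its x sides come a dark flow lever (8 mm thick, to +40 mm) and the 13 mm spout tube (to -x)
- tap_spout (a point): mouth of the spout, 85 mm to the tap's -x from the stem's axis, 30 mm above the foot
- mug: white mug with a small blue-green leaf pattern, 92x127 mm (with handle), 95 mm high; origin: centre of its underside; bystander behind the filter
- timer: round white and grey wind-up kitchen timer, 62 mm across, 43 mm high; origin: centre of its underside; bystander on the strip in front of the hob
- garlic: garlic bulb, 60 mm across, 58 mm high; origin: its underside; bystander on the strip in front of the hob
- spoon: steel teaspoon, 130 mm long, lying on the strip in front of the hob; origin: its underside; bystander

How it is judged (in metres and radians):
On the way, in this order (a step that is already met when the one before it is completed fails the run):
1. both halves of the grey collar are held down (over 3 mm) and the tap has sprung up clear of the teeth (foot over 15 mm above the coupling's origin) (value of joint each of grey_left, grey_right above 0.003 m and z of tap in the frame of grey above 0.015 m and horizontal distance between tap and grey below 0.006 m), for 0.05 s.
2. the tap has clicked into the blue coupling: foot 2.5 to 11.5 mm above the coupling's origin, within 2 mm of its axis, both blue collar halves back up (under 1.2 mm) (z of tap in the frame of blue between 0.0025 and 0.0115 m and horizontal distance between tap and blue below 0.002 m and value of joint each of blue_left, blue_right below 0.0012 m), for 0.1 s.
3. the tap is tugged up against the teeth (about 4 N or more besides its weight) and stays locked (contact force between tap and blue above 11.5 N and z of tap in the frame of blue between 0.0092 and 0.0125 m and horizontal distance between tap and blue below 0.003 m), for 0.05 s.
At the end, for the whole second after the job is handed in: The tap rests locked in the blue coupling: foot 8.5 to 11.5 mm above the coupling's origin, within 2 mm of its axis, upright within 3.4 degrees, spout to the front with its mouth within 30 mm sideways of the coupling; all collar halves up (under 1.2 mm) (z of tap in the frame of blue between 0.0085 and 0.0115 m and horizontal distance between tap and blue below 0.002 m and value of joint each of blue_left, blue_right, grey_left, grey_right below 0.0012 m and angle between tap's own z axis and vertical below 0.06 rad and x of tap_spout in the frame of blue below -0.07 m and y of tap_spout in the frame of blue between -0.03 and 0.03 m and linear speed of tap below 0.01 m/s); the robot touches nothing.
It fails at once if the robot presses on a coupling with more than 30 N (contact force between any of the fingers, the arm and grey above 30 N or contact force between any of the fingers, the arm and blue above 30 N).
It fails at once if the tap is driven into the blue coupling's stop with more than 28 N (contact forces added up) (contact force between tap and blue above 28 N and z of tap in the frame of blue below 0.0085 m and horizontal distance between tap and blue below 0.005 m).
It fails at once if the tap is forced or wrenched in a coupling, more than 50 N (contact forces added up) (contact force between tap and grey above 50 N or contact force between tap and blue above 50 N).
It fails at once if a bystander (mug, timer, garlic, teaspoon) moved by more than 20 mm (distance of any of mug, timer, garlic, spoon from where it was at the start of the episode above 0.02 m).
It also fails if it takes over 58 s, if anything falls off the work surface, if the arm or the gripper's body presses on something with over 40 N, if the wrist force passes 120 N, or if a joint passes its speed limit or range.

## Working session

There is one attempt and no reset: what is moved stays moved. The work goes in short steps, Python scripts to look and compute and a tool call to move; the robot and the scene stay as the last step left them, time stands still between calls to the robot, and variables do not carry over. Pictures are saved under pics/ and viewed, at most 10 in all, crops included, and the job is handed in when it is done.

Besides the shell and the picture viewer there is one more tool, called after ">>>" by a JSON object that holds its "method" and its "body", one argument or row to a line. jog_arm: Moves the arm, as the interface text tells. Its arguments: {"type":"object","properties":{"rows":{"type":"array"},"newtons":{"type":"number"}},"required":["rows"]}

```bash
mkdir -p pics
cat > h.py <<'E'
import numpy as np, cv2
from cell import manip
def snap(n,f):
    m=manip.camera_model(n); im,d=manip.camera(n)
    cv2.imwrite('pics/%s.png'%f,im); np.savez('pics/%s.npz'%f,im=im,d=d,K=m['K'],R=m['R'],t=m['t']); return im,d,m
def load(f): return np.load('pics/%s.npz'%f)
def ray(m,u,v):
    R=np.array(m['R']); c=-R.T@np.array(m['t']); return c,R.T@np.linalg.inv(m['K'])@np.array([u,v,1.])
def plane(m,u,v,z):
    c,d=ray(m,u,v); return c+d*(z-c[2])/d[2]
def cloud(m,d):
    v,u=np.indices(d.shape); K=np.array(m['K'])
    P=np.stack([(u-K[0,2])/K[0,0]*d,(v-K[1,2])/K[1,1]*d,d],-1)
    return (P-np.array(m['t']))@np.array(m['R'])
def proj(m,X):
    p=np.array(m['K'])@(np.array(m['R'])@np.array(X)+np.array(m['t'])); return p[:2]/p[2]
E
python3 - <<'E'
from h import *
for n in('scene','top','wrist'):
    im,d,m=snap(n,n+'0'); print(n,(-m['R'].T@m['t']).round(), m['R'][2].round(2),m['K'][0][0])
a=[cv2.imread('pics/%s0.png'%n) for n in('scene','top')]
cv2.imwrite('pics/w0.png',cv2.resize(np.vstack(a),None,fx=.7,fy=.7))
print(manip.read_state())
E
```

```text
scene [ 213. -621.  710.] [ 0.45  0.57 -0.69] 383.3645556823289
top [ -92. -440. 1406.] [ 0.47  0.19 -0.86] 506.7164851793353
wrist [167. 529. 384.] [ 0.25 -0.12 -0.96] 356.13922352660956
{'clock': 0.15, 'joints': array([ 1.05140718e+00,  3.00346294e-01,  1.52141096e+00, -1.61797028e-06,
        1.32069634e+00, -6.66184927e-02]), 'qd': array([-0.00110951, -0.00170818, -0.00073045, -0.00062191, -0.00072766,
        0.00108728]), 'effort': array([ 1.45173013e-03, -5.31960189e+01, -3.52820027e+01,  7.08601554e-02,
        2.36425706e-02, -4.36656023e-05]), 'eef_pos': array([240.52400492, 494.41710996, 213.02675614]), 'eef_rot': array([-3.14073352e+00, -5.57484508e-05,  2.68882238e+00]), 'wrist_force': array([0.52286436, 0.38874859, 0.00469594]), 'moment': array([ 0.0720173 ,  0.06557707, -0.00938558]), 'finger_force': 0.0, 'finger_gap': 94.09096469487702}
```

View pics/w0.png

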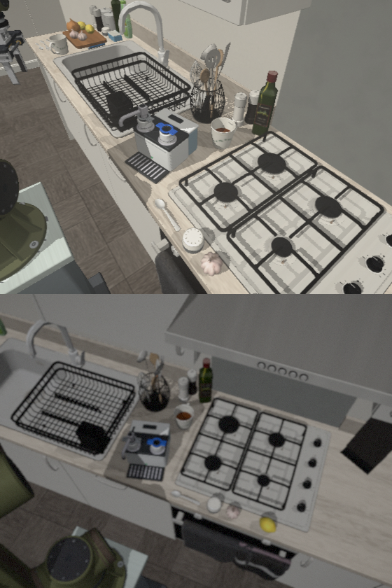

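The filter stands mid-picture: at about (165,130) in the scene half and (148,440) in the top half. The blue collar is on the right (-y) coupling and the tap is in the left one. I'll enlarge this area and measure it.

Run:
```python
from h import *
S=load('scene0');T=load('top0')
print(S['im'].shape)
a=cv2.resize(S['im'][135:270,160:310],(600,540),interpolation=cv2.INTER_CUBIC)
b=T['im'][180:280,160:260]
cv2.imwrite('pics/w1.png',cv2.resize(np.hstack([cv2.resize(S['im'][140:260,160:300],(420,360),interpolation=cv2.INTER_CUBIC),cv2.resize(b,(360,360),interpolation=cv2.INTER_CUBIC)]),None,fx=1,fy=1))
for n,D in(('s',S),('t',T)):
    hsv=cv2.cvtColor(D['im'],cv2.COLOR_BGR2HSV)
    m=cv2.inRange(hsv,(100,150,80),(125,255,255))
    k,l,st,c=cv2.connectedComponentsWithStats(m)
    for i in range(1,k):
        if st[i,4]>15:
            P=cloud(D,D['d'])[l==i]; print(n,st[i],c[i].round(1),np.median(P,0).round(),plane(D,*c[i],170).round(1))
    P=cloud(D,D['d']).reshape(-1,3)
    # deck plane points, tops
    q=P[(P[:,0]>300)&(P[:,0]<700)&(P[:,1]>-100)&(P[:,1]<400)]
    h,e=np.histogram(q[:,2],bins=np.arange(-20,260,10)); print(n,dict(zip(e[:-1],h)))
```

```text
(420, 560, 3)
s [223 175  30  18 186] [237.4 183.5] [539. -38. 169.] [538.7 -37.3 170. ]
s {np.int64(-20): np.int64(129), np.int64(-10): np.int64(4004), np.int64(0): np.int64(2254), np.int64(10): np.int64(790), np.int64(20): np.int64(460), np.int64(30): np.int64(350), np.int64(40): np.int64(320), np.int64(50): np.int64(371), np.int64(60): np.int64(620), np.int64(70): np.int64(336), np.int64(80): np.int64(380), np.int64(90): np.int64(480), np.int64(100): np.int64(893), np.int64(110): np.int64(1525), np.int64(120): np.int64(1337), np.int64(130): np.int64(145), np.int64(140): np.int64(140), np.int64(150): np.int64(196), np.int64(160): np.int64(465), np.int64(170): np.int64(90), np.int64(180): np.int64(71), np.int64(190): np.int64(199), np.int64(200): np.int64(160), np.int64(210): np.int64(7), np.int64(220): np.int64(0), np.int64(230): np.int64(0), np.int64(240): np.int64(0)}
t [210 205  28  13 198] [223.4 211. ] [542. -31. 170.] [541.4 -32.6 170. ]
t {np.int64(-20): np.int64(159), np.int64(-10): np.int64(2325), np.int64(0): np.int64(4137), np.int64(10): np.int64(1087), np.int64(20): np.int64(407), np.int64(30): np.int64(221), np.int64(40): np.int64(233), np.int64(50): np.int64(250), np.int64(60): np.int64(489), np.int64(70): np.int64(320), np.int64(80): np.int64(261), np.int64(90): np.int64(288), np.int64(100): np.int64(513), np.int64(110): np.int64(999), np.int64(120): np.int64(1487), np.int64(130): np.int64(161), np.int64(140): np.int64(63), np.int64(150): np.int64(96), np.int64(160): np.int64(203), np.int64(170): np.int64(224), np.int64(180): np.int64(24), np.int64(190): np.int64(63), np.int64(200): np.int64(149), np.int64(210): np.int64(33), np.int64(220): np.int64(0), np.int64(230): np.int64(0), np.int64(240): np.int64(0)}
```

View pics/w1.png

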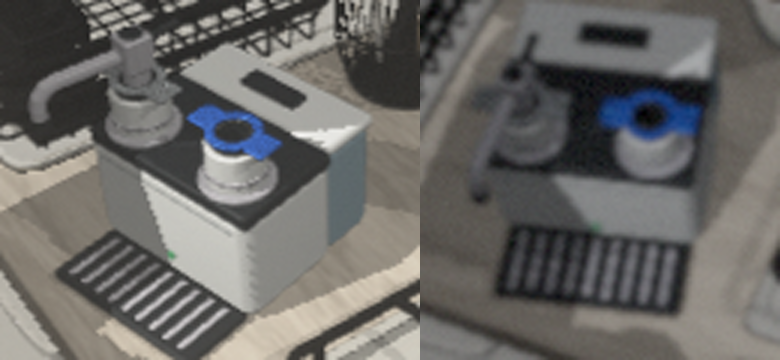

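Blue is the right coupling, with its collar at world (540,-35,170). In the left crop the tap is upper left in the grey coupling, with its spout off to the left. Next I'll bring the wrist camera over it.

>>> {"method": "jog_arm", "body": {
  "rows": [1.4, -3, 0.6, 0, 0, 0.028, 0, 1.4, -3, 0.6, 0, 0, 0.028, 0, 1.4, -3, 0.6, 0, 0, 0.028, 0, 1.4, -3, 0.6, 0, 0, 0.028, 0, 1.4, -3, 0.6, 0, 0, 0.028, 0, 1.4, -3, 0.6, 0, 0, 0.028, 0, 1.4, -3, 0.6, 0, 0, 0.028, 0, 1.4, -3, 0.6, 0, 0, 0.028, 0, 1.4, -3, 0.6, 0, 0, 0.028, 0, 1.4, -3, 0.6, 0, 0, 0.028, 0, 1.4, -3, 0.6, 0, 0, 0.028, 0, 1.4, -3, 0.6, 0, 0, 0.028, 0, 1.4, -3, 0.6, 0, 0, 0.028, 0, 1.4, -3, 0.6, 0, 0, 0.028, 0, 1.4, -3, 0.6, 0, 0, 0.028, 0, 0, 0, 0, 0, 0, 0, 0]
}}

```text
clock: 1.48
eef_pos: [452.2, 40.7, 304.0]
eef_rot: [-3.141, 0.001, 3.107]
wrist_force: [-0.2, 0.9, 0.1]
finger_gap: 93.8
finger_force: 0.0
```

Run:
```python
from h import *
s=manip.read_state();print(s['clock'],s['eef_pos'],s['eef_rot'],s['wrist_force'])
im,d,m=snap('wrist','w_a'); print((-m['R'].T@m['t']).round(1),(d>0).mean())
```

```text
1.4833 [452.15749336  40.69309917 304.0168947 ] [-3.14082061e+00  8.39955006e-04  3.10687157e+00] [-0.19852007  0.94974775  0.14164445]
[370.6  43.4 475.1] 0.9958886054421768
```

View pics/w_a.png

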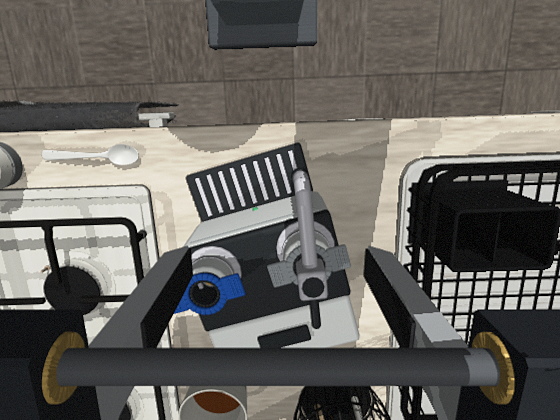

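The wrist view shows the blue collar at (207,290), its left wing cut off by the finger. The tap hub is at (313,285), its spout running up to (302,175). A second view comes from 60 mm further forward.

>>> {"method": "jog_arm", "body": {
  "rows": [2, 0, 0, 0, 0, 0, 0, 2, 0, 0, 0, 0, 0, 0, 2, 0, 0, 0, 0, 0, 0, 0, 0, 0, 0, 0, 0, 0]
}}

```text
clock: 1.87
eef_pos: [512.1, 45.4, 302.3]
eef_rot: [3.142, -0.001, 3.109]
wrist_force: [0.0, 0.6, 0.1]
finger_gap: 94.2
finger_force: 0.0
```

Run:
```python
from h import *
s=manip.read_state();print(s['clock'],s['eef_pos'],s['eef_rot'])
im,d,m=snap('wrist','w_b'); print((-m['R'].T@m['t']).round(1))
for f in('w_a','w_b'):
    D=load(f);P=cloud(D,D['d']);hsv=cv2.cvtColor(D['im'],cv2.COLOR_BGR2HSV)
    b=cv2.inRange(hsv,(100,150,60),(125,255,255))>0
    Q=P[b]; Q=Q[(Q[:,2]>160)&(Q[:,2]<180)]; c=Q[:,:2].mean(0); w,v=np.linalg.eigh(np.cov(Q[:,:2].T))
    print(f,'blue',len(Q),c.round(1),np.median(Q[:,2]).round(1),np.degrees(np.arctan2(v[1,1],v[0,1])).round(1))
    box=(P[...,0]>400)&(P[...,0]<640)&(P[...,1]>-120)&(P[...,1]<200)
    k=box&(P[...,2]>200)&(P[...,2]<225)
    print(f,'hubtop',k.sum(),P[k].mean(0).round(1) if k.any() else '')
    g=box&(P[...,2]>165)&(P[...,2]<174)&~b&(P[...,1]>20)
    print(f,'grey',g.sum(),P[g].mean(0).round(1), 'minmax',P[g].min(0).round(),P[g].max(0).round())
crop=cv2.resize(im[70:330,120:440],(800,650))[:600]; cv2.imwrite('pics/w_b2.png',crop)
```

```text
1.8667 [512.08749817  45.41445223 302.34529445] [ 3.14152621e+00 -1.43723284e-03  3.10903800e+00]
[430.9  47.8 473.7]
w_a blue 1257 [536.8 -25.9] 169.6 112.3
w_a hubtop 1804 [497.3  65.1 205. ]
w_a grey 1563 [506.2  65.5 169.5] minmax [421.  28. 165.] [532. 105. 174.]
w_b blue 1624 [536.1 -31.5] 169.7 101.1
w_b hubtop 2121 [497.5  65.1 205.1]
w_b grey 1721 [508.6  65.6 169.6] minmax [420.  27. 165.] [533. 105. 173.]
```

View pics/w_b2.png

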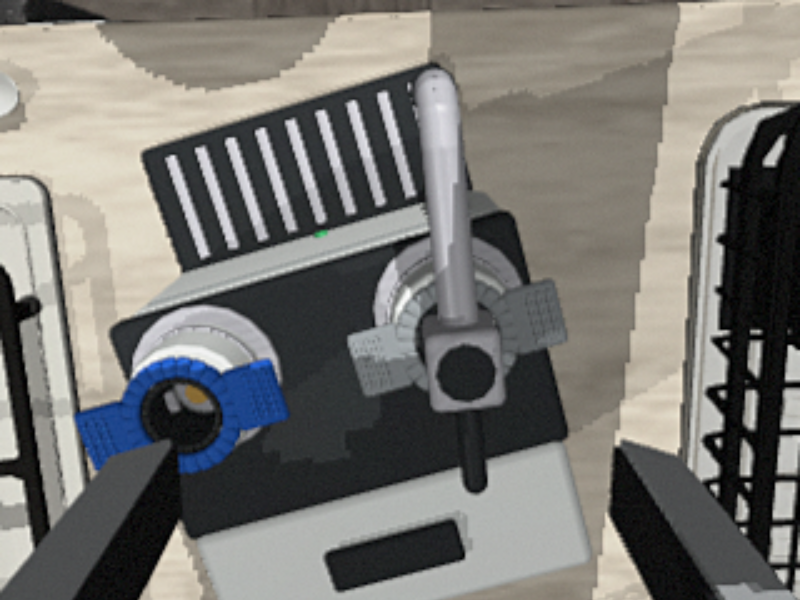

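The second view shows the blue bore at full-frame (192,233). The grey wings' outer edges are at (262,216) and (344,194), the hub top at (307,219), the lever tip at (311,265) and the spout at (293,100). Next I'll work these out in numbers.

Run:
```python
from h import *
D=load('w_b');f=lambda x,y,z:plane(D,120+x/2.5,70+y/2.5,z)
bl,br=f(281,387,170),f(86,440,170); gl,gr=f(561,310,170),f(354,366,170)
print('blue mid',((bl+br)/2).round(1),'bore',f(181,408,168).round(1),'span',np.linalg.norm(bl-br).round(1))
print('grey mid',((gl+gr)/2).round(1),'span',np.linalg.norm(gl-gr).round(1))
for n,v in(('b',bl-br),('g',gl-gr),('bg',gl+gr-bl-br)): print(n,np.degrees(np.arctan2(v[1],v[0])).round(1)-90,np.linalg.norm(v[:2]).round(1))
for F in('w_a','w_b'):
    D=load(F);P=cloud(D,D['d']).reshape(-1,3)
    hsv=cv2.cvtColor(D['im'],cv2.COLOR_BGR2HSV).reshape(-1,3)
    b=(hsv[:,0]>100)&(hsv[:,0]<125)&(hsv[:,1]>150)&(hsv[:,2]>60)
    box=(P[:,0]>400)&(P[:,0]<640)&(P[:,1]>-120)&(P[:,1]<200)
    # blue collar circle/PCA, symmetric: extents along its long axis
    # hub top
    k=P[box&(P[:,2]>206)&(P[:,2]<213)]; r=cv2.minAreaRect(k[:,:2].astype(np.float32)); print(F,'hubtop',len(k),r,np.median(k[:,2]).round(1))
    k=P[box&(P[:,2]>185)&(P[:,1]>20)]; l=cv2.fitLine(k[:,:2].astype(np.float32),cv2.DIST_HUBER,0,.01,.01).ravel(); print('tap axis',np.degrees(np.arctan2(-l[1],-l[0])).round(1),l.round(3),k.min(0).round(),k.max(0).round())
    k=P[box&(P[:,2]>116)&(P[:,2]<124)]; r=cv2.minAreaRect(k[:,:2].astype(np.float32)); print('deck',np.median(k[:,2]).round(1),r)
```

```text
blue mid [537.6 -32.7 170. ] bore [536.1 -33.6 168. ] span 74.7
grey mid [512.6  66.7 170. ] span 75.5
b 13.900000000000006 74.7
g 13.799999999999997 75.5
bg 14.099999999999994 205.0
w_a hubtop 779 ((526.3768920898438, 67.54885864257812), (53.817848205566406, 23.729005813598633), 4.914419651031494) 209.2
tap axis -96.1 [1.07000e-01 9.94000e-01 4.26861e+02 6.24000e+01] [418.  20. 185.] [556. 110. 419.]
deck 120.2 ((572.31640625, 28.451171875), (160.45852661132812, 172.84254455566406), 13.749030113220215)
w_b hubtop 938 ((526.554443359375, 67.51390838623047), (53.964866638183594, 23.855451583862305), 4.386678695678711) 209.2
tap axis -95.2 [9.00000e-02 9.96000e-01 4.86086e+02 6.56170e+01] [423.  20. 185.] [556. 114. 474.]
deck 120.2 ((572.8436889648438, 28.14655303955078), (159.9952850341797, 173.4382781982422), 14.352641105651855)
```

>>> {"method": "jog_arm", "body": {
  "rows": [0.02, 0.72, 0, 0, 0, 0.093, 0.47, 0.02, 0.72, 0, 0, 0, 0.092, 0.47, 0.02, 0.72, 0, 0, 0, 0.092, 0.47, 0, 0, -1.5, 0, 0, 0, 0.47, 0, 0, -2, 0, 0, 0, 0.47, 0, 0, -2, 0, 0, 0, 0.47, 0, 0, -2, 0, 0, 0, 0.47, 0, 0, -2, 0, 0, 0, 0.47, 0, 0, -1, 0, 0, 0, 0.47, 0, 0, -0.5, 0, 0, 0, 0.47, 0, 0, 0, 0, 0, 0, 0.47]
}}

```text
clock: 2.83
eef_pos: [510.7, 66.5, 193.1]
eef_rot: [3.141, -0.001, -2.897]
wrist_force: [0.4, 0.8, 0.4]
finger_gap: 49.9
finger_force: 0.0
```

Run:
```python
from h import *
s=manip.read_state();print(s['clock'],s['eef_pos'],s['eef_rot'],s['wrist_force'],s['finger_gap'])
im,d,m=snap('wrist','w_c')
cv2.imwrite('pics/w_c2.png',im)
```

```text
2.8333 [510.66170637  66.47744209 193.14887895] [ 3.14140105e+00 -8.75487594e-04 -2.89710255e+00] [0.41099369 0.8149968  0.3931299 ] 49.86248924534733
```

View pics/w_c2.png

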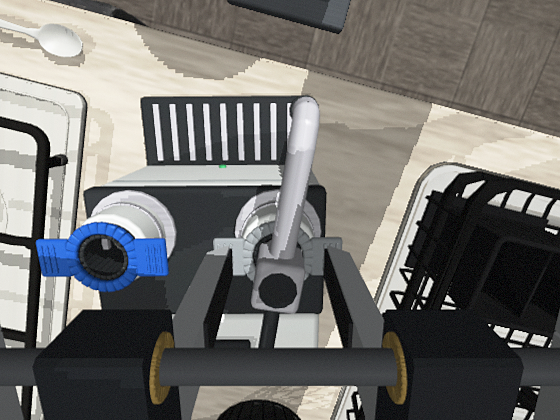

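The fingers straddle the hub at (277,290), over the grey wings at (228,245) and (325,245). The blue collar is in full view, centred near (102,256). Time to descend and press.

>>> {"method": "jog_arm", "body": {
  "rows": [0.1, 0.03, -0.6, 0, 0, 0, 0.47, 0.1, 0.02, -0.5, 0, 0, 0, 0.47, 0, 0, -0.3, 0, 0, 0, 0.47, 0, 0, -0.1, 0, 0, 0, 0.47, 0, 0, 0, 0, 0, 0, 0.47]
}}

```text
clock: 3.3
eef_pos: [513.3, 66.6, 178.5]
eef_rot: [-3.142, 0.0, -2.897]
wrist_force: [-0.1, -0.1, -0.2]
finger_gap: 49.8
finger_force: 0.0
```

Run:
```python
from h import *
m=load('w_c')
hsv=cv2.cvtColor(m['im'],cv2.COLOR_BGR2HSV); b=cv2.inRange(hsv,(100,150,60),(125,255,255))
x,y,w,h=cv2.boundingRect(b); print(x,y,w,h)
P=cloud(m,m['d'])[b>0]; P=P[(P[:,2]>160)&(P[:,2]<180)]
print(len(P),cv2.minAreaRect(P[:,:2].astype(np.float32)),np.median(P[:,2]))
ys,xs=np.nonzero(b); r0=ys[xs<=x+2].mean(); r1=ys[xs>=x+w-3].mean(); a,c=plane(m,x,r0,170),plane(m,x+w,r1,170);print(a,c,(a+c)/2)
```

```text
35 222 134 70
4423 ((538.4921875, -33.659523010253906), (43.49842071533203, 77.3954086303711), 31.130287170410156) 169.7489221898147
[539.89599316 -72.42805801 170.        ] [533.58035061   5.5315798  170.        ] [536.73817188 -33.44823911 170.        ]
```

>>> {"method": "jog_arm", "body": {
  "rows": [0, 0, -0.1, 0, 0, 0, 0.47, 0, 0, -0.1, 0, 0, 0, 0.47, 0, 0, 0, 0, 0, 0, 0.47]
}}

```text
clock: 3.55
eef_pos: [513.7, 66.7, 177.6]
eef_rot: [-3.141, 0.002, -2.897]
wrist_force: [-2.5, -1.4, 10.4]
finger_gap: 49.6
finger_force: 4.6
```

>>> {"method": "jog_arm", "body": {
  "rows": [0, 0, -0.1, 0, 0, 0, 0.47, 0, 0, 0, 0, 0, 0, 0.47]
}}

```text
clock: 3.72
eef_pos: [514.0, 66.7, 177.0]
eef_rot: [-3.141, 0.003, -2.897]
wrist_force: [-1.7, 0.2, 11.8]
finger_gap: 49.7
finger_force: 6.0
```

>>> {"method": "jog_arm", "body": {
  "rows": [-0.03, 0, -0.1, 0, 0, 0, 0.47, 0, 0, -0.1, 0, 0, 0, 0.47, 0, 0, 0, 0, 0, 0, 0.47]
}}

```text
clock: 3.97
eef_pos: [514.1, 66.7, 175.6]
eef_rot: [-3.141, 0.004, -2.897]
wrist_force: [-1.6, 0.6, 16.7]
finger_gap: 49.8
finger_force: 8.2
```

>>> {"method": "jog_arm", "body": {
  "rows": [0, 0, -0.1, 0, 0, 0, 0.47, 0, 0, 0, 0, 0, 0, 0.47, 0, 0, 0, 0, 0, 0, 0.47]
}}

```text
clock: 4.22
eef_pos: [514.3, 66.7, 174.8]
eef_rot: [-3.141, 0.005, -2.897]
wrist_force: [-0.5, 0.2, 16.4]
finger_gap: 49.8
finger_force: 8.0
```

>>> {"method": "jog_arm", "body": {
  "rows": [0, 0, -0.1, 0, 0, 0, 0.47, 0, 0, 0, 0, 0, 0, 0.47, 0, 0, 0, 0, 0, 0, 0.47]
}}

```text
clock: 4.47
eef_pos: [514.4, 66.7, 173.9]
eef_rot: [-3.141, 0.005, -2.897]
wrist_force: [-0.7, -0.1, 18.9]
finger_gap: 50.2
finger_force: 9.2
```

>>> {"method": "jog_arm", "body": {
  "rows": [0, 0, -0.08, 0, 0, 0, 0.47, 0, 0, 0, 0, 0, 0, 0.47, 0, 0, 0, 0, 0, 0, 0.47, 0, 0, 0, 0, 0, 0, 0.47]
}}

```text
clock: 4.8
eef_pos: [514.4, 66.7, 173.3]
eef_rot: [-3.141, 0.006, -2.897]
wrist_force: [-0.2, -0.8, 18.8]
finger_gap: 49.7
finger_force: 10.2
```

Run:
```python
from h import *
im,d,m=snap('wrist','w_d')
P=cloud(m,d); c=P[265:330,250:305].reshape(-1,3); print(np.percentile(c[:,2],[10,50,75,95]).round(1))
for F in('scene','top'):
    im,d,m=snap(F,F+'_d'); k=cloud(m,d).reshape(-1,3); k=k[(abs(k[:,0]-513)<15)&(abs(k[:,1]-67)<15)&(k[:,2]<235)]; print(F,k[:,2].max() if len(k) else None)
s=manip.read_state(); print(s['clock'],s['eef_pos'],s['wrist_force'])
```

```text
[207.1 218.7 220.3 221.2]
scene 222.76789201627815
top 229.66691965568077
4.95 [514.45230073  66.71975746 173.35447029] [-1.98820017 -0.82490375 20.94422563]
```

Hub top has risen to about 220 mm, so the foot is at 21 mm and the tap is released. I'll raise the fingers and measure the tap's heading.

>>> {"method": "jog_arm", "body": {
  "rows": [0, 0, 0.8, 0, 0, 0, 0.47, 0, 0, 1, 0, 0, 0, 0.47, 0, 0, 0.8, 0, 0, 0, 0.47, 0, 0, 0, 0, 0, 0, 0.47]
}}

```text
clock: 5.28
eef_pos: [513.5, 66.7, 198.3]
eef_rot: [-3.141, 0.002, -2.897]
wrist_force: [-0.3, -0.9, 0.2]
finger_gap: 49.6
finger_force: 0.0
```

Run:
```python
from h import *
s=manip.read_state();print(s['clock'],s['eef_pos'],s['eef_rot'],s['wrist_force'])
im,d,m=snap('wrist','w_e')
P=cloud(m,d).reshape(-1,3)
k=P[(P[:,2]>214)&(P[:,2]<224)&(P[:,0]>490)&(P[:,0]<570)&(abs(P[:,1]-67)<22)]
print(len(k),np.median(k[:,2]),cv2.minAreaRect(k[:,:2].astype(np.float32)))
k=k[k[:,2]>218];r=cv2.minAreaRect(k[:,:2].astype(np.float32));print(len(k),r,np.percentile(k,[1,99],axis=0).round(1))
k=P[(P[:,2]>192)&(P[:,2]<230)&(P[:,0]>425)&(P[:,0]<495)&(abs(P[:,1]-60)<45)]
l=cv2.fitLine(k[:,:2].astype(np.float32),cv2.DIST_HUBER,0,.01,.01).ravel();print('spout',len(k),l,np.degrees(np.arctan2(l[1],l[0])))
cv2.imwrite('pics/w_e2.png',im)
```

```text
5.2833 [513.47103921  66.69299577 198.33814105] [-3.14116030e+00  2.24825713e-03 -2.89737167e+00] [-0.27069835 -0.88704822  0.23754247]
3008 220.27002462664487 ((523.6435546875, 73.40818786621094), (48.7322998046875, 35.56277847290039), 5.149754524230957)
2397 ((512.4617919921875, 72.46633911132812), (26.275625228881836, 35.22964096069336), 5.23863410949707) [[500.   55.  218.1]
 [525.1  79.  223. ]]
spout 4559 [9.9049175e-01 1.3757198e-01 4.5819653e+02 6.1628532e+01] 7.907371
```

View pics/w_e2.png

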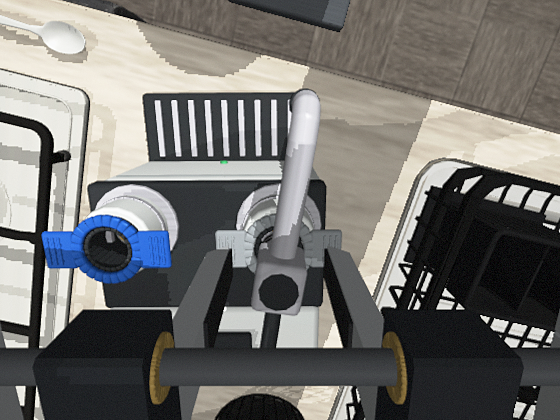

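The tap stands upright and sprung up, its hub at (280,290) between the open fingers and its heading about 5°. I'll align to it and grip.

>>> {"method": "jog_arm", "body": {
  "rows": [-0.05, 0.03, 0.2, 0, 0, -0.078, 0.47, -0.05, 0, 0.1, 0, 0, -0.077, 0.5, 0, 0, 0, 0, 0, 0, 0.68, 0, 0, 0, 0, 0, 0, 0.68, 0, 0, 0, 0, 0, 0, 0.7, 0, 0, 0, 0, 0, 0, 0.72, 0, 0, 0, 0, 0, 0, 0.74, 0, 0, 0, 0, 0, 0, 0.8, 0, 0, 0, 0, 0, 0, 0.8, 0, 0, 0, 0, 0, 0, 0.8],
  "newtons": 45
}}

```text
clock: 6.17
eef_pos: [511.9, 67.0, 199.5]
eef_rot: [3.142, -0.0, -3.052]
wrist_force: [-0.2, 0.1, -2.2]
finger_gap: 23.8
finger_force: 45.0
```

>>> {"method": "jog_arm", "body": {
  "rows": [0, 0, 0.5, 0, 0, 0, 0.8, 0, 0, 1, 0, 0, 0, 0.8, 0, 0, 1, 0, 0, 0, 0.8, 0, 0, 1, 0, 0, 0, 0.8, 0, 0, 1, 0, 0, 0, 0.8, 0, 0, 0.5, 0, 0, 0, 0.8, 0, 0, 0, 0, 0, 0, 0.8]
}}

```text
clock: 6.75
eef_pos: [512.3, 67.0, 251.2]
eef_rot: [-3.142, 0.002, -3.052]
wrist_force: [0.3, 0.8, -1.9]
finger_gap: 23.8
finger_force: 45.0
```

Run:
```python
from h import *
s=manip.read_state();print(s['clock'],s['eef_pos'],s['eef_rot'],s['wrist_force'],s['moment'])
im,d,m=snap('wrist','w_f'); im2,d2,m2=snap('scene','s_f')
P=cloud(m,d).reshape(-1,3); tz=s['eef_pos'][2]
k=P[(P[:,2]>tz+14)&(P[:,2]<tz+28)&(P[:,0]>490)&(P[:,0]<530)&(abs(P[:,1]-67)<13)]
print(len(k),np.median(k[:,2]),cv2.minAreaRect(k[:,:2].astype(np.float32)))
# plane tilt of top
A=np.c_[k[:,:2]-k[:,:2].mean(0),np.ones(len(k))];print(np.linalg.lstsq(A,k[:,2],rcond=None)[0])
cv2.imwrite('pics/s_f2.png',cv2.resize(im2[110:270,150:310],(600,600),interpolation=cv2.INTER_CUBIC))
print([proj(m2,(512,67,z)) for z in (188,252)])
```

```text
6.75 [512.32830142  66.99557774 251.24941866] [-3.14150080e+00  2.33928629e-03 -3.05238304e+00] [ 0.28436539  0.77960765 -1.86767632] [ 0.028905   -0.03837797 -0.01904115]
2762 272.34785609553137 ((514.7064208984375, 67.72813415527344), (29.853879928588867, 26.318559646606445), 3.6741888523101807)
[8.62178787e-02 1.21121923e-02 2.72125667e+02]
[array([202.87331722, 158.5309702 ]), array([199.21114594, 134.56782846])]
```

View pics/s_f2.png

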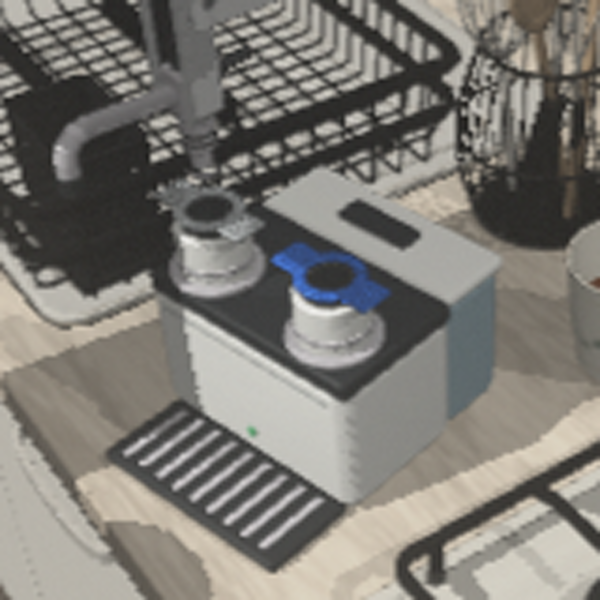

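The scene view shows the tap clear of the grey coupling, its stem foot at crop (205,165), the collar back up and both mouths free. The fit suggests the tap leans, so I'll check that against the upright tap.

Run:
```python
from h import *
def tilt(F,z,cx,cy,n):
    D=load(F);P=cloud(D,D['d']).reshape(-1,3)
    k=P[(abs(P[:,2]-z)<6)&(np.hypot(P[:,0]-cx,P[:,1]-cy)<9)]
    for _ in range(4):
        A=np.c_[k[:,:2]-[cx,cy],np.ones(len(k))];c=np.linalg.lstsq(A,k[:,2],rcond=None)[0];r=k[:,2]-A@c;k=k[abs(r)<max(1.,2*r.std())]
    print(n,len(k),c.round(3),r.std().round(2))
tilt('w_b',209,513,67,'locked');tilt('w_a',209,513,67,'locked a');tilt('w_c',209,513,67,'locked c');tilt('w_e',220,513,67,'sprung');tilt('w_f',272,511,67,'lifted')
# lateral: spout tube / lever profile along tap x in tool frame, lifted view vs w_c
for F,c,z0,a in(('w_c',(513,67),209.2,np.radians(4.6)),('w_f',(511.5,67),272.2,np.radians(5.1))):
    D=load(F);P=cloud(D,D['d']).reshape(-1,3);q=P[:,:2]-c;u=q@[np.cos(a),np.sin(a)];w=q@[-np.sin(a),np.cos(a)]
    print(F,[(x,np.median(P[(abs(u-x)<2)&(abs(w)<4)&(abs(P[:,2]-z0)<40),2]).round(1)-z0) for x in(-75,-65,-55,-45,-35,-25,-18,20,25,30,36)])
```

```text
locked 358 [-3.00000e-03 -5.00000e-03  2.10247e+02] 0.47
locked a 293 [-1.70000e-02  3.00000e-03  2.10193e+02] 0.51
locked c 903 [-0.0000e+00 -8.0000e-03  2.1031e+02] 0.46
sprung 976 [3.00000e-03 3.00000e-03 2.21748e+02] 0.47
lifted 996 [6.60000e-02 0.00000e+00 2.73305e+02] 0.6
w_c [(-75, np.float64(-8.599999999999994)), (-65, np.float64(-7.299999999999983)), (-55, np.float64(-7.599999999999994)), (-45, np.float64(-8.0)), (-35, np.float64(-8.399999999999977)), (-25, np.float64(-8.699999999999989)), (-18, np.float64(-9.0)), (20, np.float64(-6.899999999999977)), (25, np.float64(-5.699999999999989)), (30, np.float64(-5.099999999999994)), (36, np.float64(-4.699999999999989))]
w_f [(-75, np.float64(-9.300000000000011)), (-65, np.float64(-7.300000000000011)), (-55, np.float64(-7.800000000000011)), (-45, np.float64(-7.899999999999977)), (-35, np.float64(-8.300000000000011)), (-25, np.float64(-8.699999999999989)), (-18, np.float64(-8.800000000000011)), (20, np.float64(-7.300000000000011)), (25, np.float64(-5.800000000000011)), (30, np.float64(-5.0)), (36, np.float64(-4.699999999999989))]
```

The spout profile is the same as when it was locked, so the tap hangs upright with TCP 58 mm above its foot. Moving over the blue coupling and turning the spout to the front.

>>> {"method": "jog_arm", "body": {
  "rows": [0.41, -1.68, 0, 0, 0, 0.026, 0.8, 0.41, -1.68, 0, 0, 0, 0.026, 0.8, 0.41, -1.68, 0, 0, 0, 0.026, 0.8, 0.41, -1.68, 0, 0, 0, 0.026, 0.8, 0.41, -1.68, 0, 0, 0, 0.026, 0.8, 0.4, -1.66, 0, 0, 0, 0.026, 0.8, 0, 0, -0.5, 0, 0, 0, 0.8, 0, 0, 0, 0, 0, 0, 0.8, 0, 0, 0, 0, 0, 0, 0.8]
}}

```text
clock: 7.6
eef_pos: [536.0, -33.1, 243.9]
eef_rot: [3.141, -0.001, -2.897]
wrist_force: [0.5, 0.2, -1.8]
finger_gap: 23.6
finger_force: 45.0
```

Run:
```python
from h import *
s=manip.read_state();print(s['clock'],s['eef_pos'],s['eef_rot'],s['wrist_force'])
im,d,m=snap('scene','s_g'); im2,d2,m2=snap('top','t_g')
hsv=cv2.cvtColor(im2,cv2.COLOR_BGR2HSV)
cv2.imwrite('pics/g2.png',np.hstack([cv2.resize(im[120:220,190:290],(400,400),interpolation=cv2.INTER_CUBIC),cv2.resize(im2[160:240,180:260],(400,400),interpolation=cv2.INTER_CUBIC)]))
```

```text
7.6 [536.04584012 -33.1001895  243.90615882] [ 3.14088912e+00 -1.26988269e-03 -2.89699179e+00] [ 0.51302589  0.15795737 -1.7997669 ]
```

View pics/g2.png

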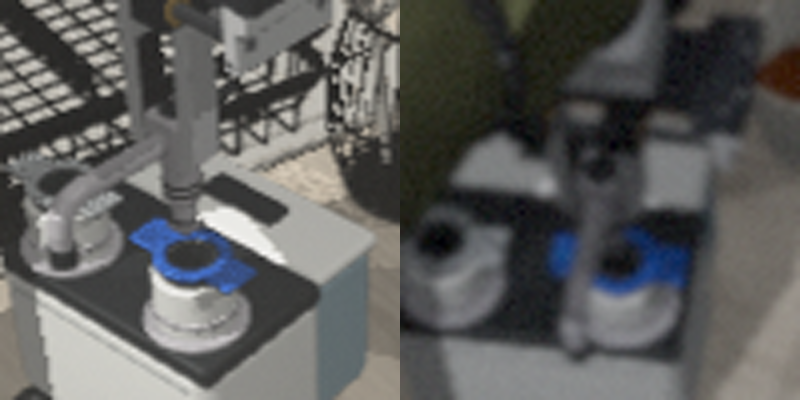

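The stem's foot at crop (184,225) hangs above the blue mouth at (195,255). Lowering it into the bore.

>>> {"method": "jog_arm", "body": {
  "rows": [0.08, -0.04, -0.6, 0, 0, 0, 0.8, 0, 0, -0.6, 0, 0, 0, 0.8, 0, 0, -0.6, 0, 0, 0, 0.8, 0, 0, -0.6, 0, 0, 0, 0.8, 0, 0, -0.5, 0, 0, 0, 0.8, 0, 0, -0.4, 0, 0, 0, 0.8, 0, 0, -0.4, 0, 0, 0, 0.8, 0, 0, 0, 0, 0, 0, 0.8]
}}

```text
clock: 8.37
eef_pos: [537.0, -34.0, 206.8]
eef_rot: [3.141, -0.001, -2.896]
wrist_force: [-0.6, 0.9, -2.7]
finger_gap: 24.0
finger_force: 45.0
```

>>> {"method": "jog_arm", "body": {
  "rows": [0, 0, -0.3, 0, 0, 0, 0.8, 0, 0, -0.3, 0, 0, 0, 0.8, 0, 0, -0.2, 0, 0, 0, 0.8, 0, 0, -0.2, 0, 0, 0, 0.8, 0, 0, 0, 0, 0, 0, 0.8]
}}

```text
clock: 8.78
eef_pos: [537.4, -34.1, 197.9]
eef_rot: [-3.141, 0.001, -2.896]
wrist_force: [-0.7, -1.0, 3.0]
finger_gap: 23.6
finger_force: 45.0
```

>>> {"method": "jog_arm", "body": {
  "rows": [0, 0, -0.2, 0, 0, 0, 0.8, 0, 0, -0.2, 0, 0, 0, 0.8, 0, 0, 0, 0, 0, 0, 0.8]
}}

```text
clock: 9.03
eef_pos: [537.6, -34.1, 194.1]
eef_rot: [-3.141, 0.001, -2.896]
wrist_force: [0.7, 0.1, 4.8]
finger_gap: 24.0
finger_force: 45.0
```

>>> {"method": "jog_arm", "body": {
  "rows": [0, 0, -0.2, 0, 0, 0, 0.8, 0, 0, -0.2, 0, 0, 0, 0.8, 0, 0, 0, 0, 0, 0, 0.8]
}}

```text
clock: 9.28
eef_pos: [537.5, -34.1, 189.6]
eef_rot: [-3.141, 0.001, -2.896]
wrist_force: [2.9, -1.1, 0.1]
finger_gap: 24.0
finger_force: 45.0
```

>>> {"method": "jog_arm", "body": {
  "rows": [0, 0, -0.15, 0, 0, 0, 0.8, 0, 0, -0.15, 0, 0, 0, 0.8, 0, 0, 0, 0, 0, 0, 0.8]
}}

```text
clock: 9.53
eef_pos: [537.3, -34.1, 186.6]
eef_rot: [-3.141, 0.0, -2.896]
wrist_force: [1.5, -0.7, 2.2]
finger_gap: 23.5
finger_force: 45.0
```

>>> {"method": "jog_arm", "body": {
  "rows": [0, 0, -0.1, 0, 0, 0, 0.8, 0, 0, -0.1, 0, 0, 0, 0.8, 0, 0, 0, 0, 0, 0, 0.8]
}}

```text
clock: 9.78
eef_pos: [537.0, -34.0, 184.3]
eef_rot: [3.141, -0.001, -2.896]
wrist_force: [1.0, -0.6, 3.2]
finger_gap: 23.6
finger_force: 45.0
```

>>> {"method": "jog_arm", "body": {
  "rows": [0, 0, -0.1, 0, 0, 0, 0.8, 0, 0, -0.05, 0, 0, 0, 0.8, 0, 0, 0, 0, 0, 0, 0.8]
}}

```text
clock: 10.03
eef_pos: [537.1, -34.0, 182.9]
eef_rot: [3.141, -0.0, -2.896]
wrist_force: [0.6, -0.1, 2.8]
finger_gap: 23.7
finger_force: 45.0
```

>>> {"method": "jog_arm", "body": {
  "rows": [0, 0, -0.1, 0, 0, 0, 0.8, 0, 0, 0, 0, 0, 0, 0.8, 0, 0, 0, 0, 0, 0, 0.8]
}}

```text
clock: 10.28
eef_pos: [537.2, -34.0, 182.7]
eef_rot: [-3.141, 0.0, -2.896]
wrist_force: [-2.3, 0.9, 8.2]
finger_gap: 23.5
finger_force: 45.0
```

Run:
```python
from h import *
s=manip.read_state();print(s['clock'],s['eef_pos'],s['wrist_force'])
im,d,m=snap('wrist','w_h')
P=cloud(m,d).reshape(-1,3);hsv=cv2.cvtColor(im,cv2.COLOR_BGR2HSV).reshape(-1,3)
b=(hsv[:,0]>100)&(hsv[:,0]<125)&(hsv[:,1]>150)&(hsv[:,2]>60)&(P[:,2]>150)&(P[:,2]<185)
print('blue z',np.percentile(P[b,2],[10,50,90]).round(1))
k=P[(np.hypot(P[:,0]-537,P[:,1]+34)<9)&(P[:,2]>190)&(P[:,2]<215)];print('hub top',np.median(k[:,2]).round(1),len(k))
```

```text
10.2833 [537.24900117 -34.02452603 182.67293147] [-2.30468549  0.9153805   8.23397173]
blue z [168.8 169.7 170.7]
hub top 204.9 1107
```

Hub top is 204.9 mm, so the foot is at the stop (about 4.8 mm), and the blue collar is back up at 169.7 mm. It has clicked in, so now the tug.

>>> {"method": "jog_arm", "body": {
  "rows": [0, 0, 0.2, 0, 0, 0, 0.8, 0, 0, 0.2, 0, 0, 0, 0.8, 0, 0, 0.2, 0, 0, 0, 0.8, 0, 0, 0, 0, 0, 0, 0.8]
}}

```text
clock: 10.67
eef_pos: [537.1, -34.0, 188.0]
eef_rot: [3.141, -0.0, -2.896]
wrist_force: [0.3, 0.0, 1.0]
finger_gap: 23.7
finger_force: 45.0
```

>>> {"method": "jog_arm", "body": {
  "rows": [0, 0, 0.1, 0, 0, 0, 0.8, 0, 0, 0, 0, 0, 0, 0.8]
}}

```text
clock: 10.83
eef_pos: [536.9, -34.0, 188.2]
eef_rot: [3.141, -0.001, -2.896]
wrist_force: [2.6, -0.1, -7.7]
finger_gap: 23.9
finger_force: 45.0
```

>>> {"method": "jog_arm", "body": {
  "rows": [0, 0, 0.04, 0, 0, 0, 0.8, 0, 0, 0, 0, 0, 0, 0.8, 0, 0, 0, 0, 0, 0, 0.8]
}}

```text
clock: 11.08
eef_pos: [536.9, -34.0, 188.5]
eef_rot: [3.141, -0.002, -2.896]
wrist_force: [4.7, -1.4, -19.6]
finger_gap: 23.6
finger_force: 45.0
```

>>> {"method": "jog_arm", "body": {
  "rows": [0, 0, -0.06, 0, 0, 0, 0.8, 0, 0, 0, 0, 0, 0, 0.8, 0, 0, 0, 0, 0, 0, 0.8]
}}

```text
clock: 11.33
eef_pos: [536.9, -34.0, 188.4]
eef_rot: [3.141, -0.001, -2.896]
wrist_force: [3.0, -0.2, -17.0]
finger_gap: 23.8
finger_force: 45.0
```

>>> {"method": "jog_arm", "body": {
  "rows": [0, 0, -0.06, 0, 0, 0, 0.8, 0, 0, -0.05, 0, 0, 0, 0.8, 0, 0, 0, 0, 0, 0, 0.8, 0, 0, 0, 0, 0, 0, 0.8]
}}

```text
clock: 11.67
eef_pos: [537.1, -34.0, 188.2]
eef_rot: [3.142, -0.0, -2.896]
wrist_force: [-2.2, -0.5, -6.5]
finger_gap: 23.9
finger_force: 45.0
```

>>> {"method": "jog_arm", "body": {
  "rows": [0, 0, -0.04, 0, 0, 0, 0.8, 0, 0, 0, 0, 0, 0, 0.8, 0, 0, 0, 0, 0, 0, 0.7, 0, 0, 0, 0, 0, 0, 0.6, 0, 0, 0, 0, 0, 0, 0.5, 0, 0, 0, 0, 0, 0, 0.45, 0, 0, 0, 0, 0, 0, 0.45, 0, 0, 1, 0, 0, 0, 0.45, 0, 0, 2, 0, 0, 0, 0.45, 0, 0, 3, 0, 0, 0, 0.45, 0, 0, 3, 0, 0, 0, 0.45, 0, 0, 3, 0, 0, 0, 0.45, 0, 0, 0, 0, 0, 0, 0.45]
}}

```text
clock: 12.75
eef_pos: [538.3, -34.2, 314.3]
eef_rot: [-3.138, 0.008, -2.896]
wrist_force: [0.5, -0.1, 0.3]
finger_gap: 51.7
finger_force: 0.0
```

Run:
```python
from h import *
s=manip.read_state();print(s['clock'],s['eef_pos'],s['wrist_force'],s['finger_gap'])
im,d,m=snap('wrist','w_i'); im2,d2,m2=snap('scene','s_i')
P=cloud(m,d).reshape(-1,3);hsv=cv2.cvtColor(im,cv2.COLOR_BGR2HSV).reshape(-1,3)
b=(hsv[:,0]>100)&(hsv[:,0]<125)&(hsv[:,1]>150)&(hsv[:,2]>60)&(P[:,2]>150)&(P[:,2]<185)
print('blue z',np.percentile(P[b,2],[10,50,90]).round(1))
k=P[(np.hypot(P[:,0]-537.5,P[:,1]+33.5)<9)&(P[:,2]>195)&(P[:,2]<225)];print('hub top',np.median(k[:,2]).round(1),len(k), np.linalg.lstsq(np.c_[k[:,:2]-k[:,:2].mean(0),np.ones(len(k))],k[:,2],rcond=None)[0].round(3))
q=P[:,:2]-[537.5,-33.5];a=np.radians(14);u=q@[np.cos(a),np.sin(a)];w=q@[-np.sin(a),np.cos(a)]
k=(u<-30)&(u>-95)&(abs(w)<40)&(P[:,2]>150)&(P[:,2]<212);l=cv2.fitLine(np.c_[u,w][k].astype(np.float32),cv2.DIST_HUBER,0,.01,.01).ravel();print('spout',k.sum(),l.round(3),np.percentile(u[k],[1,99]))
cv2.imwrite('pics/i2.png',np.hstack([cv2.resize(im,(480,360)),cv2.resize(im2[140:260,190:290],(300,360),interpolation=cv2.INTER_CUBIC)]))
```

```text
12.75 [538.34670356 -34.19899354 314.26388076] [ 0.48165366 -0.14150707  0.3320721 ] 51.74161580975228
blue z [168.7 169.8 170.7]
hub top 210.3 383 [ 4.40000e-02 -1.00000e-02  2.10198e+02]
spout 1261 [ 1.0000e+00 -6.0000e-03 -6.1182e+01 -7.0600e-01] [-90.40964884 -30.68338228]
```

View pics/i2.png

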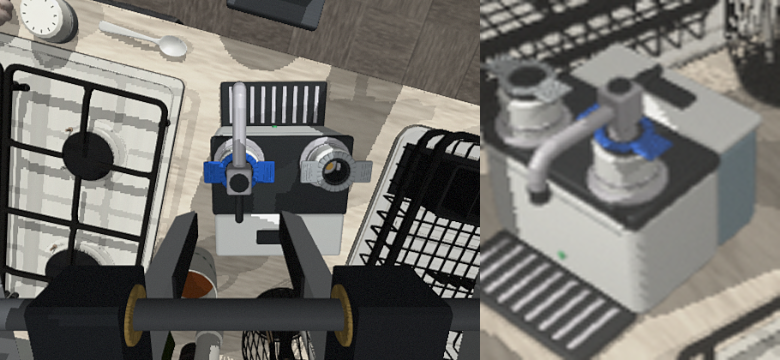

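The tap stands in the blue coupling at (240,180) with its spout straight out over the tray at (240,90). Hub top is 210.2 mm, as it was when locked in grey, so the foot is at 10 mm. Both collars are up, the gripper is clear and the bystanders in view look untouched.

```bash
python3 -c "
from cell import manip
print(manip.sign_off())"
```

```text
the job is handed in; nothing more can be done
None
```

The tap is now locked in the blue coupling with its spout straight out over the drip tray. It held an upward tug that peaked at about 18 N besides its weight, above the 8 N asked for, and I've let go and handed the job in; no verdict came back.

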